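# Set the board carriage on its stop pin

### The job

Two identical spring-loaded carriage jigs stand on the bench. On the one that carries the circuit board, push the carriage straight back with your fingertips against the front of its upright push plate until it has gone past its stop pin, then let it go so that it springs back and rests latched on the pin. Only push: do not grip the plate or touch the board or the pin, and leave the other jig (with the heatsink) and everything else alone.

Things in the scene. Friction and masses are not known exactly. Their poses are not given: they have to be found in the camera images.
- jig_a: Jig with the board, fixed; left or right of the other. Aluminium base: x -95..95, y -58..82 mm in its frame, 10 thick; origin on the bench under the carriage's centre line. Its +x is the push direction, roughly away from the robot. On its +y side a post with a head holds the stop pin: x 25..55, y 47..80 mm, 70 mm high; the pin's knob reaches 74 mm (85 when lifted).
- carriage_a (a joint): Slide of jig_a, m: 0 at front (start), grows as pushed along jig_a +x, 0.070 at the rear stop. Spring back-force 2 N at 0, 5 N at 0.070; returns at 0.15 m/s. A ramped tooth lifts the stop pin on the way (1-2 N more) and the pin drops behind it by 0.047: let go from 0.050 or more, the carriage comes back onto the pin and stays at 0.045 (latched). Let go earlier, it returns to 0.
- push_a (a point): Middle of the front face of jig_a's upright push plate, 55 mm above the bench; moves with the carriage. Plate 96 mm wide, 6 mm thick (9 with backing), from 18 to 76 mm above the bench; the face looks along jig_a -x, to the robot. At the start at x -90, y 0 mm in jig_a's frame. Axes as jig_a's.
- nest_a (a point): Middle of the nest floor of jig_a's carriage, 26 mm above the bench, on which the board lies; the nest is 88 x 90 mm inside with a rim 6 mm high. Moves with the carriage; 54 mm behind push_a along x.
- stop_pin_a: Steel drop pin of jig_a, 10 mm diameter with a black knob; origin at its lower tip, at x 40, y 55 mm in jig_a's frame and 22 mm above the bench when down; the passing tooth lifts it by 11 mm.
- board: Green circuit board with small parts on it, 84 x 86 x 14 mm, loose in the nest of jig_a's carriage. Origin at the centre of its underside.
- jig_b: The other jig, built exactly like jig_a (same frame and sizes); its carriage carries a black finned heatsink. To be left alone.
- carriage_b (a joint): Slide of jig_b's carriage, as carriage_a; 0 at the start and to stay there.
- heatsink: Black finned heatsink 28 x 40 x 22 mm, loose in the nest of jig_b's carriage; origin at the centre of its underside.
- transformer: Loose small transformer 26 x 38 x 37 mm standing between and in front of the jigs; bystander.
- spool: Loose solder spool, 59 x 64 x 44 mm, to the right; bystander.
- loupe: Loose black loupe, 38 mm diameter, 38 mm high, to the left; bystander.
- tape: Loose roll of black tape, 59 mm diameter, 19 mm high, at the front right; bystander.
- cutter: Loose flush cutter with blue grips, 127 x 43 x 12 mm, at the front left; bystander.
There are look-alikes about, which are no part of the job. What is shaped like the board but red is not meant.

How it is judged:
By the outcome, as a careful person would: the job done as asked, in the order asked, and still so for the second after the job is handed in, with the robot touching nothing.
It also fails if it takes over 34 s, if anything falls off the work surface, if the arm or the gripper's body presses on something with over 40 N, if the wrist force passes 120 N, or if a joint passes its speed limit or range.

### The arm

A 7-joint arm with a two-finger parallel gripper is mounted at the origin on a cart in front of the work surface, level with it; the furniture and walls round the work are solid. World frame = base frame: x ahead of the robot, y to its left, z up, the work surface at z = 0. Lengths are in mm, angles in rad, forces in N, time in s.
With the tool pointing down it reaches from about 400 to 750 mm from the base axis. Payload 19.5 kg.
Tool frame: the origin (TCP) lies at the very end of the fingers, on their centre line; the grasp point (between the pads) lies 19 mm behind it; z points along the fingers, y is the line along which they close (so a half turn about z gives the same grasp; the last joint's range is limited). The gripper opens to 85 mm and grips with 20 to 120 N. Pads are 22 mm wide; open, the fingers measure 114 mm over their backs; the gripper's body (76 mm by 85 mm) begins 54 mm behind the grasp point. The pads swing forward as they close: fully open they stand 13 mm farther back than shut.
Start: joints at [1.161, 0.707, -0.028, 1.485, 0.022, 0.951, -0.075], TCP at [206.74, -536.52, 231.268] pointing down, gripper open.
Joint ranges: [-2.71, 2.71], [-0.32, 2.16], [-1.57, 1.52], [0, 2.45], [-1.46, 4.6], [0, 2.02], [-2.83, 2.83]. Speed limits (rad/s): [1.89, 1.89, 2.57, 2.57, 3.01, 3.01, 3.01].

### API

Orientations are given as a rotation vector (axis times angle).
In Python, from station import env gives the robot as it stands.
- The arm moves only by the tool apply_moves, never from a script. Its arguments are lists of equal length, an entry for each row: "twist": the turn, a rotation vector about the tool's x, y, z each as a share of 5 degrees, from -1 to 1, a list of three; "xyz": the shift along the tool's x, y, z each as a share of 40 mm, from -1 to 1, a list of three; "hand": the gripper's target within -1 to 1 (shut at 1, half-way at 0, fully open at -1). A call has 1 to 20 rows; each row shifts and turns the commanded pose from where the row before left it, along the tool's axes as they then stand; what a row does not reach is not made up. A row lasts 1/12 s, in which the tool goes at most 41.7 mm and 7.16 degrees, less where a joint would pass 70% of its speed; a pose out of reach is approached as far as the arm can. A call with a number of a shift or a turn outside -1 to 1 is refused whole. A call with a gripper value outside its range is refused whole. The fingers move at their own pace and stop on an object; "newtons" is the grip in N (left out, the last holds). Time passes only in rows, so rows that do not move let the fingers close. It gives the time, the measured TCP pose, the force, the opening and the grip force at its end, in the units of the state.
- env.observe(): the state, without advancing time (a new reading comes with each control period).
- env.capture(name): name is "scene" or "top" or "wrist"; returns the picture (400x640x3 uint8, blue, green, red); there is no depth.
- env.camera_info(name): a dict with "intrinsics" (3x3 intrinsics, pixels), "R" (3x3) and "t" (3): a world point X has camera coordinates R X + t; the wrist camera has in their place "hand_eye" (4x4, takes a point from camera to tool coordinates, whose origin is the TCP and whose axes are the flange's). Camera axes: x right, y down, z forward; pixel columns grow to the right and rows downward; lengths in mm; the calibration is good to about 2 mm. A picture is of the moment at which its call begins: read the wrist's pose just before it. camera_info takes no time and is no camera call.
- env.finish_job(): hands the job in; it is judged then, once.
Trained networks look in the newest picture that a camera, given by its name, has taken for a name from the list of things; names that differ only in an ending like _2 or _b are one class to them, and where a whole thing is asked for, a point or a joint stands for the part that bears it (a point fixed in the world has none). Each returns a list of dicts, best first, with "score" (0 to 1); they miss things now and then, are a little off and sometimes report something else, mostly with a low value. They report only what shows in the picture. A call takes as long as a camera call. They do not tell look-alikes from the thing itself.
- env.spot_in(camera, label): "rect" ([left, top, right, bottom] in pixels, round what is visible of it).
- env.spot_point(camera, label): "point" ([row, column] in pixels: a listed point, or the origin of a listed thing).
The state is a dict: "t": time; "qpos": joint angles; "qvel": joint speeds; "joint_efforts": joint torques, N m; "tcp_pos": TCP position; "eef_rot": TCP orientation; "contact_force": force on the tool from outside, world axes, zero at the start; "moment": the same for the moment, N m; "gripper_width": finger opening in mm; "gripper_force": force on a finger pad.
Only numpy, scipy, OpenCV 4.12 (cv2) and the standard library are available. Lean on these libraries where they do the work, as an engineer would, in place of code of your own. Each camera call takes 0.05 s, during which the arm holds its last target. There are 200 camera calls.

## Working session

There is one attempt and no reset: what is moved stays moved. The work goes in short steps, Python scripts to look and compute and a tool call to move; the robot and the scene stay as the last step left them, time stands still between calls to the robot, and variables do not carry over. Pictures are saved under pics/ and viewed, at most 10 in all, crops included, and the job is handed in when it is done.

Besides the shell and the picture viewer there is one more tool, called after ">>>" as name(argument=value, ...), one argument or row to a line, values as JSON. apply_moves: Moves the arm, as the interface text tells. Its arguments: {"type":"object","properties":{"twist":{"type":"array","items":{"type":"array","items":{"type":"number"}}},"xyz":{"type":"array","items":{"type":"array","items":{"type":"number"}}},"hand":{"type":"array","items":{"type":"number"}},"newtons":{"type":"number"}},"required":["twist","xyz","hand"]}

```bash
mkdir -p pics
cat > h.py <<'E'
import numpy as np,cv2
from station import env
def ray(cam,row,col,z):
    i=env.camera_info(cam);K=np.array(i["intrinsics"]);R=np.array(i["R"]);t=np.array(i["t"])
    c=-R.T@t;d=R.T@np.linalg.inv(K)@np.array([col,row,1.]);return c+d*(z-c[2])/d[2]
E
python3 - <<'E'
from h import *
s=env.observe();print(s["tcp_pos"],s["eef_rot"],s["contact_force"],s["t"])
ims=[]
for c in("scene","top"):
    im=env.capture(c);cv2.imwrite(f"pics/{c}0.png",im)
    for l,z in(("jig_a",0),("push_a",55),("nest_a",26),("stop_pin_a",22),("board",26),("heatsink",26),("transformer",0),("spool",0),("loupe",0),("tape",0)):
        for d in env.spot_point(c,l)[:3]:
            r,k=d["point"];print(c,l,round(d["score"],2),np.round([r,k]),ray(c,r,k,z).round(0))
E
```

```text
[ 206.66071706 -536.31109887  230.84012452] [-3.08759273e+00 -5.74214269e-01  2.75736809e-04] [-0.60158188 -0.24364065  0.66586677] 0.0
scene jig_a 0.82 [190. 337.] [ 579. -154.    0.]
scene jig_a 0.59 [223. 256.] [580. 143.   0.]
scene push_a 0.85 [219. 275.] [499. 127.  55.]
scene nest_a 0.97 [222. 262.] [543. 144.  26.]
scene nest_a 0.4 [239. 338.] [364.  22.  26.]
scene stop_pin_a 0.42 [222. 232.] [596. 208.  22.]
scene board 0.77 [222. 261.] [544. 146.  26.]
scene heatsink 0.61 [197. 349.] [ 499. -131.   26.]
scene transformer 0.6 [238. 339.] [389.  -5.   0.]
scene spool 0.76 [178. 409.] [ 496. -390.    0.]
scene loupe 0.6 [285. 201.] [444. 373.   0.]
scene tape 0.76 [213. 412.] [ 356. -256.    0.]
top jig_a 0.81 [172. 356.] [ 560. -141.    0.]
top jig_a 0.73 [169. 269.] [575. 161.   0.]
top jig_a 0.42 [225. 244.] [383. 247.   0.]
top push_a 0.89 [192. 276.] [489. 131.  55.]
top nest_a 0.65 [176. 275.] [546. 136.  26.]
top stop_pin_a 0.56 [163. 250.] [592. 221.  22.]
top board 0.7 [174. 276.] [553. 135.  26.]
top board 0.68 [172. 209.] [562. 359.  26.]
top heatsink 0.46 [185. 359.] [ 511. -147.   26.]
top heatsink 0.15 [233. 391.] [ 346. -251.   26.]
top transformer 0.61 [224. 313.] [383.  11.   0.]
top spool 0.78 [194. 419.] [ 480. -356.    0.]
top spool 0.39 [174. 276.] [556. 138.   0.]
top loupe 0.47 [211. 209.] [432. 367.   0.]
top loupe 0.22 [173. 271.] [559. 152.   0.]
top tape 0.48 [233. 393.] [ 347. -262.    0.]
```

View pics/top0.png

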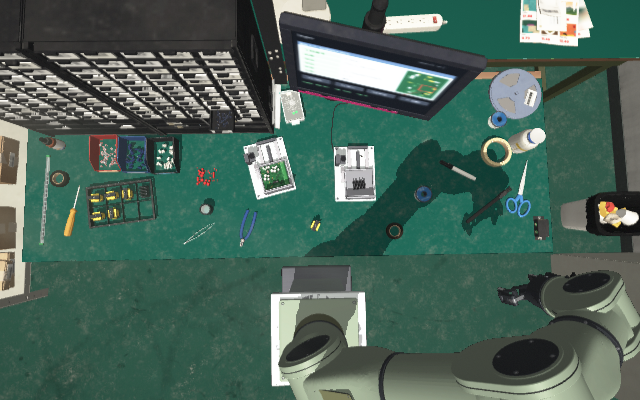

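View pics/scene0.png

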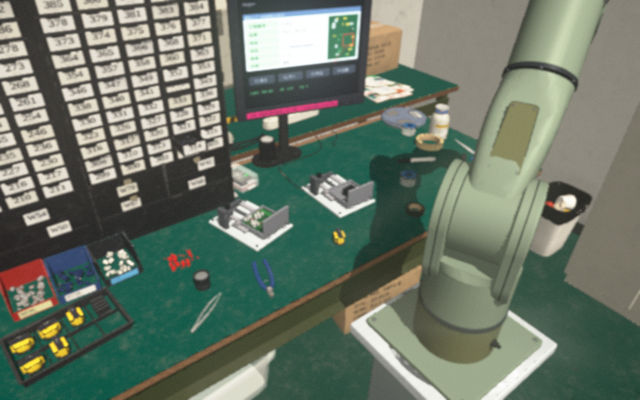

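The board-jig candidates are the left jig at top (270,167), which carries a green board, and the right jig at top (355,173), which carries the black heatsink. The left one fits. I'll confirm this in a crop and measure its yaw.

Run:
```python
from h import *
im=cv2.imread("pics/top0.png")[125:215,225:385]
cv2.imwrite("pics/crop.png",cv2.resize(im,None,fx=5,fy=5,interpolation=cv2.INTER_CUBIC))
```

```text
(no output)
```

View pics/crop.png

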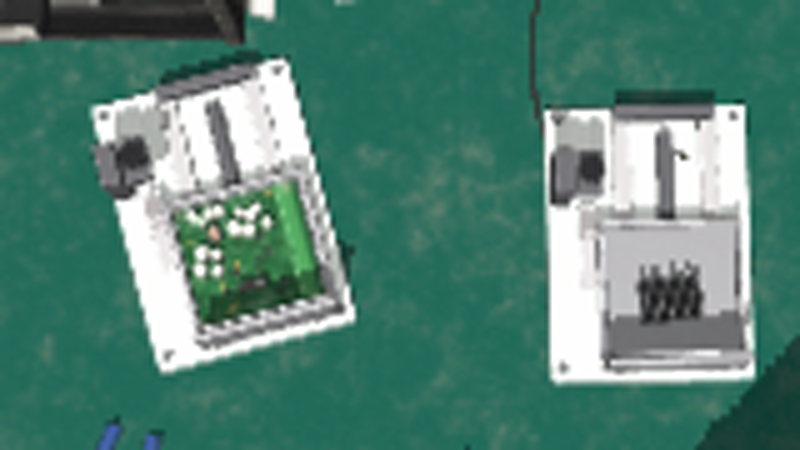

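The left jig (crop centre about (225,215)) carries the green board, and the right one carries the black heatsink. So jig_a is the left one. Its base corners in the crop are (163,373), (355,320), (288,58) and (93,105).

```bash
cat >> h.py <<'E'
def fit(px,zs,loc):
    pass
E
python3 - <<'E'
from h import *
px=np.array([(163,373),(355,320),(288,58),(93,105)])/5+[225,125]-.4
W=np.array([ray("top",r,c,10)[:2] for c,r in px])
L=np.array([(-95,82),(-95,-58),(95,-58),(95,82)],float)
a=(W-W.mean(0))@[1,-1j]; l=(L-L.mean(0))@[1,-1j]
w=W@[1,1j]; l=L@[1,1j]
th=np.angle(np.vdot(l-l.mean(),w-w.mean())); o=w.mean()-np.exp(1j*th)*l.mean()
print("yaw",np.degrees(th),"origin",o,"resid",abs(w-o-np.exp(1j*th)*l))
print("push",o+np.exp(1j*th)*-90)
M=cv2.Rodrigues(np.array(env.observe()["eef_rot"]))[0];print(M.round(3))
i=env.camera_info("wrist");print(np.array(i["hand_eye"]).round(2),env.camera_info("top")["t"])
E
```

```text
yaw 13.955895846860148 origin (581.5443809882405+145.91366787120592j) resid [2.44487157 2.34386538 1.4134679  1.39764353]
push (494.2010314767386+124.20792448122695j)
[[ 0.933  0.359 -0.   ]
 [ 0.359 -0.933  0.   ]
 [-0.    -0.    -1.   ]]
[[   0.     -0.96   -0.28   71.18]
 [   1.      0.     -0.      0.33]
 [   0.     -0.28    0.96 -142.92]
 [   0.      0.      0.      1.  ]] [  -1.21847598  470.82709594 1214.13798089]
```

>>> apply_moves(
  twist=[
    [0,0,0],
    [0,0,0],
    [0,0,0],
    [0,0,0],
    [0,0,0],
    [0,0,0],
    [0,0,0],
    [0,0,0],
    [0,0,0],
    [0,0,0],
    [0,0,0],
    [0,0,0],
    [0,0,0],
    [0,0,0],
    [0,0,0],
    [0,0,0],
    [0,0,0],
    [0,0,0],
    [0,0,0],
    [0,0,0],
  ],
  xyz=[
    [0.79,-0.4,0],
    [0.79,-0.4,0],
    [0.79,-0.4,0],
    [0.79,-0.4,0],
    [0.79,-0.4,0],
    [0.79,-0.4,0],
    [0.79,-0.4,0],
    [0.79,-0.4,0],
    [0.79,-0.4,0],
    [0.33,-0.85,0],
    [0.33,-0.85,0],
    [0.33,-0.85,0],
    [0.33,-0.85,0],
    [0.33,-0.85,0],
    [0.33,-0.85,0],
    [0.33,-0.85,0],
    [0.33,-0.85,0],
    [0.33,-0.85,0],
    [0.33,-0.85,0],
    [0.33,-0.85,0],
  ],
  hand=[1,1,1,1,1,1,1,1,1,1,1,1,1,1,1,1,1,1,1,1],
)

```text
t: 2.77
tcp_pos: [421.1, 103.2, 231.5]
eef_rot: [-3.088, -0.575, -0.001]
contact_force: [0.8, -0.5, 0.0]
gripper_width: 0.1
gripper_force: 0.0
```

>>> apply_moves(
  twist=[
    [0,0,0.7],
    [0,0,0.7],
    [0,0,0],
  ],
  xyz=[
    [0,0,0],
    [0,0,0],
    [0,0,0],
  ],
  hand=[1,1,1],
)

```text
t: 3.02
tcp_pos: [421.3, 101.8, 231.3]
eef_rot: [3.118, 0.382, 0.0]
contact_force: [-0.4, -0.0, -0.1]
gripper_width: 0.1
gripper_force: 0.0
```

Run:
```python
from h import *
s=env.observe();p=np.array(s["tcp_pos"]);M=cv2.Rodrigues(np.array(s["eef_rot"]))[0]
print(s["t"],p,np.degrees(np.arctan2(M[1,0],M[0,0])),M[2],s["gripper_width"])
im=env.capture("wrist");cv2.imwrite("pics/w0.png",im)
i=env.camera_info("wrist");H=np.array(i["hand_eye"]);K=np.array(i["intrinsics"])
def wr(r,c,z):
    d=M@H[:3,:3]@np.linalg.inv(K)@[c,r,1.];o=M@H[:3,3]+p;return o+d*(z-o[2])/d[2]
for l,z in(("push_a",55),("nest_a",26),("jig_a",0),("stop_pin_a",22),("board",26)):
    for d in env.spot_point("wrist",l)[:2]: print(l,round(d["score"],2),np.round(d["point"]),wr(*d["point"],z).round(1))
```

```text
3.0167 [421.3022789  101.8164223  231.32819215] 13.961123262257821 [ 6.72060051e-05  1.52843044e-05 -9.99999998e-01] 0.1134844898466461
push_a 0.86 [ 87. 315.] [493.4 126.1  55. ]
jig_a 0.77 [ 98. 593.] [ 551.4 -146.9    0. ]
board 0.71 [ 22. 311.] [546.3 143.2  26. ]
```

View pics/w0.png

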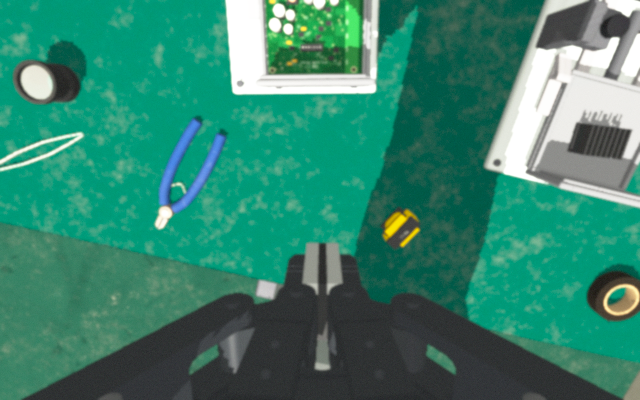

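The wrist picture shows the plate's front at about (87,315), with the base's front edge level in the image (yaw good) and the fingers shut and centred below it. The way down is clear of the cutter at (190,170) and the transformer at (402,228).

>>> apply_moves(
  twist=[
    [0,0,0],
    [0,0,0],
    [0,0,0],
    [0,0,0],
    [0,0,0],
    [0,0,0],
    [0,0,0],
  ],
  xyz=[
    [0,-0.155,0.775],
    [0,0,0.775],
    [0,0,0.775],
    [0,0,0.775],
    [0,0,0.775],
    [0,0,0.775],
    [0,0,0],
  ],
  hand=[1,1,1,1,1,1,1],
)

```text
t: 3.9
tcp_pos: [418.2, 106.7, 41.3]
eef_rot: [3.117, 0.385, -0.009]
contact_force: [0.4, -0.7, -0.4]
gripper_width: 0.1
gripper_force: 0.0
```

>>> apply_moves(
  twist=[
    [0,0,0],
    [0,0,0],
    [0,0,0],
    [0,0,0],
    [0,0,0],
    [0,0,0],
    [0,0,0],
    [0,0,0],
    [0,0,0],
  ],
  xyz=[
    [0.4,0,0],
    [0.4,0,0],
    [0.4,0,0],
    [0.1,0,0],
    [0.1,0,0],
    [0.1,0,0],
    [0.1,0,0],
    [0.1,0,0],
    [0,0,0],
  ],
  hand=[1,1,1,1,1,1,1,1,1],
)

```text
t: 4.65
tcp_pos: [486.0, 123.9, 45.4]
eef_rot: [-3.118, -0.385, 0.0]
contact_force: [-1.4, -0.1, 0.8]
gripper_width: 0.0
gripper_force: 0.9
```

>>> apply_moves(
  twist=[
    [0,0,0],
    [0,0,0],
    [0,0,0],
    [0,0,0],
    [0,0,0],
  ],
  xyz=[
    [0.15,0,0],
    [0.15,0,0],
    [0.15,0,0],
    [0.15,0,0],
    [0,0,0],
  ],
  hand=[1,1,1,1,1],
)

```text
t: 5.07
tcp_pos: [509.7, 129.9, 45.2]
eef_rot: [-3.118, -0.385, 0.0]
contact_force: [-2.9, -0.3, 2.9]
gripper_width: -0.0
gripper_force: 1.6
```

```bash
cat > w.py <<'E'
from h import *
import sys
s=env.observe();p=np.array(s["tcp_pos"]);M=cv2.Rodrigues(np.array(s["eef_rot"]))[0]
im=env.capture("wrist");cv2.imwrite(f"pics/{sys.argv[1]}.png",im)
i=env.camera_info("wrist");H=np.array(i["hand_eye"]);K=np.array(i["intrinsics"])
def wr(r,c,z):
    d=M@H[:3,:3]@np.linalg.inv(K)@[c,r,1.];o=M@H[:3,3]+p;return o+d*(z-o[2])/d[2]
print(s["t"],p)
for l,z in(("push_a",55),("nest_a",26),("board",26)):
    for c,f in(("wrist",wr),("top",lambda r,c,z:ray("top",r,c,z))):
        if c=="top" and l=="push_a": env.capture("top")
        for d in env.spot_point(c,l)[:1]: print(c,l,round(d["score"],2),np.round(d["point"]),f(*d["point"],z).round(1))
E
python3 w.py w1
```

```text
5.0667 [509.69458809 129.9292943   45.23123564]
wrist push_a 0.66 [248. 322.] [520.4 132.3  55. ]
wrist nest_a 0.5 [110. 320.] [571.4 146.3  26. ]
wrist board 0.88 [107. 318.] [572.4 147.4  26. ]
top board 0.51 [174. 211.] [554.9 354.   26. ]
```

View pics/w1.png

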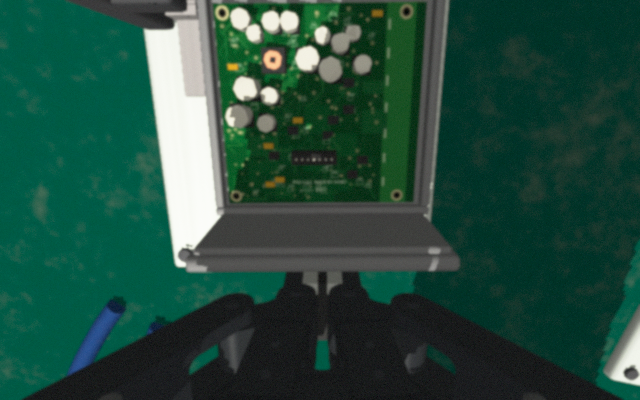

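The picture shows the fingers on the middle of the plate's front (plate top edge at row about 262, fingers at column 322). The carriage has gone about 27 mm, so about 34 mm remain.

>>> apply_moves(
  twist=[
    [0,0,0],
    [0,0,0],
    [0,0,0],
    [0,0,0],
    [0,0,0],
    [0,0,0],
    [0,0,0],
    [0,0,0],
  ],
  xyz=[
    [0.14,0,0],
    [0.14,0,0],
    [0.14,0,0],
    [0.14,0,0],
    [0.14,0,0],
    [0.14,0,0],
    [0,0,0],
    [0,0,0],
  ],
  hand=[1,1,1,1,1,1,1,1],
)

```text
t: 6.13
tcp_pos: [541.5, 138.0, 45.2]
eef_rot: [-3.118, -0.385, 0.0]
contact_force: [-4.8, 1.3, 1.2]
gripper_width: -0.1
gripper_force: 2.1
```

```bash
python3 w.py w2
```

```text
6.1333 [541.46971698 137.9831868   45.24316412]
wrist push_a 0.86 [250. 320.] [551.2 140.8  55. ]
top nest_a 0.44 [192. 418.] [ 484.3 -348.3   26. ]
wrist board 0.86 [108. 319.] [603.9 154.9  26. ]
top board 0.45 [176. 209.] [547.2 359.3  26. ]
```

>>> apply_moves(
  twist=[
    [0,0,0],
    [0,0,0],
    [0,0,0],
    [0,0,0],
    [0,0,0],
    [0,0,0],
    [0,0,0],
  ],
  xyz=[
    [-0.6,0,0],
    [-0.6,0,0],
    [-0.6,0,0],
    [-0.6,0,0],
    [0,0,0],
    [0,0,0],
    [0,0,0],
  ],
  hand=[1,1,1,1,1,1,1],
)

```text
t: 7.12
tcp_pos: [449.5, 114.6, 45.5]
eef_rot: [-3.118, -0.384, -0.003]
contact_force: [-0.3, 0.2, 0.0]
gripper_width: -0.2
gripper_force: 0.0
```

```bash
python3 w.py w3
```

```text
7.1167 [449.5291011  114.61303168  45.50359434]
wrist push_a 0.56 [ 32. 322.] [537.9 136.6  55. ]
top push_a 0.75 [176. 272.] [543.5 143.4  55. ]
top nest_a 0.48 [161. 271.] [598.  150.3  26. ]
top board 0.67 [163. 270.] [589.1 155.1  26. ]
```

View pics/w3.png

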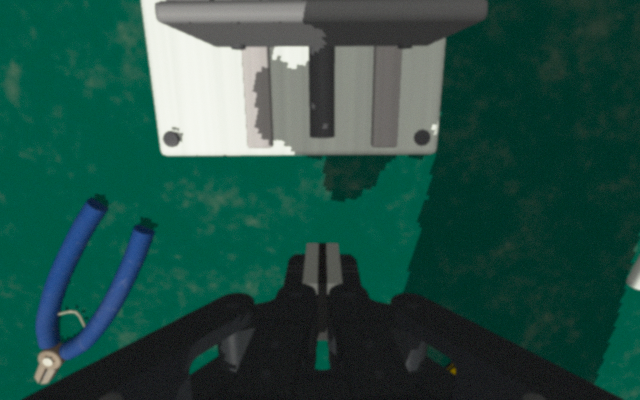

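The plate now rests at x about 538, which is 45 mm of travel, so the carriage is latched. The fingers are clear of it by about 80 mm.

```bash
python3 -c "
from station import env
print(env.finish_job())"
```

```text
the job is handed in; nothing more can be done
None
```

I pushed the board jig's carriage back about 60 mm and let it go; it sprang back and measured about 45 mm, latched on its pin, with the gripper clear of it, and I handed the job in at about 7 s.

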